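# Power up and reset the test board

### The arm

A 6-joint arm with a two-finger parallel gripper is mounted at the origin on the work surface. World frame = base frame: x ahead of the robot, y to its left, z up, the work surface at z = 0. Lengths are in m, angles in rad, forces in N, time in s.
With the tool pointing down it reaches from about 0.275 to 0.725 m from the base axis. Payload 15.9 kg.
Tool frame: the origin (TCP) lies at the very end of the fingers, on their centre line; the grasp point (between the pads) lies 19 mm behind it; z points along the fingers, y is the line along which they close (so a half turn about z gives the same grasp; the last joint's range is limited). The gripper opens to 85 mm and grips with 20 to 120 N. Pads are 22 mm wide; open, the fingers measure 114 mm over their backs; the gripper's body (76 mm by 85 mm) begins 54 mm behind the grasp point. The pads swing forward as they close: fully open they stand 13 mm farther back than shut.
Start: joints at [1.151, 0.213, -0.034, 1.323, 0, 1.571], TCP at [0.204, 0.457, 0.231] pointing down, gripper open.
Joint ranges: [-2.98, 2.98], [-0.74, 1.72], [-1.14, 1.35], [-2.1, 2.04], [-1.57, 1.44], [-3.14, 3.14]. Speed limits (rad/s): [1.89, 1.89, 2.39, 2.57, 3.14, 3.14].

### API

Orientations are given as a 3x3 rotation matrix whose columns are the frame's x, y, z axes.
In Python, from bench import env gives the robot as it stands.
- The arm moves only by the tool servo_tool, never from a script. Its argument "deltas" is a list of rows, each a list of 2 entries, a list of its own where there are three numbers: the shift along the world's x, y, z in mm, then the turn about the world's z in rad. A call has 1 to 10 rows; each row shifts and turns the commanded pose from where the row before left it; what a row does not reach is not made up. A row lasts 1/10 s, in which the tool goes at most 50 mm and 8.59 degrees, less where a joint would pass 70% of its speed; a pose out of reach is approached as far as the arm can. A call is refused whole if a number of a shift passes 50 or a number of a turn 0.15, either way. A call with a gripper value outside its range is refused whole. "claw" is the gripper's target within -1 to 1 (shut at 1, half-way at 0, fully open at -1), set as the call begins (left out, the last holds). The fingers move at their own pace and stop on an object; the grip force is fixed at half the most. Time passes only in rows, so rows that do not move let the fingers close. It gives the time, the measured TCP pose, the force, the opening and the grip force at its end, in the units of the state.
- env.state(): the state, without advancing time (a new reading comes with each control period).
- env.capture(name): name is "side" or "top"; returns the picture (400x640x3 uint8, red, green, blue); there is no depth.
- env.camera_params(name): a dict with "fx", "fy", "cx", "cy" (pixels), "extrinsics" (4x4, takes a point from world to camera coordinates). Camera axes: x right, y up, looking along -z (the intrinsics and any distortion apply to the point x, -y, -z); pixel columns grow to the right and rows downward; lengths in m; the calibration is good to about 2 mm. A picture is of the moment at which its call begins. camera_params takes no time and is no camera call.
- env.job_done(): hands the job in; it is judged then, once.
The state is a dict: "time": time; "joint_pos": joint angles; "joint_velocities": joint speeds; "joint_torque": joint torques, N m; "eef_pos": TCP position; "tcp_rot": TCP orientation; "wrist_force": force on the tool from outside, world axes, zero at the start; "moment": the same for the moment, N m; "opening": finger opening in m; "gripper_force": force on a finger pad.
Only numpy, scipy, OpenCV 4.12 (cv2) and the standard library are available. Lean on these libraries where they do the work, as an engineer would, in place of code of your own. Each camera call takes 0.05 s, during which the arm holds its last target. There are 200 camera calls.

### The job

Power up the test board: first press the red rocker on the outlet block fully over to on (push down its raised half, the one away from the robot), then press the green output rocker on the white desktop supply fully over to on, and last press the blue reset button on the test board all the way down and let it come up again. Do it all by pressing: pick nothing up, keep the board where it stands, leave the other rockers and the yellow button as they are, and disturb nothing else on the bench.

Things in the scene. Friction and masses are not known exactly. Their poses are not given: they have to be found in the camera images.
- red (a joint): rocker switch, red paddle 56 x 30 mm, on the outlet block; main switch of the supply. Hinge angle in rad: 0 = off (far half raised), 0.35 = fully on (far half level, near half raised). Starts off, 0 to 0.04. Stiff, no spring: stays where left; 4 to 5 N on the press point moves it
- red_press (a point): point on top of the far half (the half with a small contrasting bar) of the red paddle, 18 mm from the pivot, on its centre line. y along the pivot, x towards the far half (level when off, dips by the joint angle). From off to on it goes down 5.8 mm and 3 mm outwards; fully on, the far half is flat, 58 mm above the work surface, and goes no lower
- green (a joint): rocker switch, green paddle 56 x 30 mm, on top of the white desktop supply; its output switch. Hinge angle in rad: 0 = off (far half raised), 0.35 = fully on (far half level, near half raised). Starts off, 0 to 0.04. Stiff, no spring: stays where left; 4 to 5 N on the press point moves it
- green_press (a point): point on top of the far half (the half with a small contrasting bar) of the green paddle, 18 mm from the pivot, on its centre line. y along the pivot, x towards the far half (level when off, dips by the joint angle). From off to on it goes down 5.8 mm and 3 mm outwards; fully on, the far half is flat, 71 mm above the work surface, and goes no lower
- block: low grey outlet block, 95 x 190 x 42 mm, fixed, with three rockers (red, white, black, in any order) in a row 60 mm apart along its y; the grey plates round the paddles are 6 mm thick. Origin at the centre of its underside, x towards the far halves
- supply: white desktop power supply, 150 x 120 x 55 mm, fixed, green rocker on its near part, flat black display on its far part. Origin at the centre of its underside
- blue (a joint): blue round reset button of the test board, travel in m: 0 = released, 0.006 = fully down. Spring return, about 1.5 N to start and 5 N fully down; the press registers from 0.004
- blue_top (a point): centre of the top face of the blue button (24 mm across, 38 mm above the work surface when released), z up. The button sits in a grey collar 40 mm across whose rim is 6 mm below the released top face
- yellow (a joint): yellow round button of the test board, same size, 68 mm from the blue one; not to be pressed; travel in m, 0 = released
- white (a joint): rocker with a white paddle on the outlet block, same make as the red one; on (near 0.35) as found; not to be changed
- black (a joint): rocker with a black paddle on the outlet block, same make, off (near 0) as found; not to be changed
- white_press (a point): same point as red_press, on the white rocker
- black_press (a point): same point as red_press, on the black rocker
- board: loose test board: green circuit board in a black carrier 110 x 150 mm on four rubber feet, 20 mm high, 0.7 kg; origin at the centre of its underside, z up, y along its long side. Blue button at (-10, 34) mm, yellow at (-10, -34) mm
- jar: small brown flux jar, 30 mm across, 45 mm high; origin at the centre of its underside
- spool: small aluminium spool standing on end, 34 mm across, 36 mm high; origin at the centre of its underside
- driver: screwdriver with orange handle lying on the bench in front of the robot, about 200 mm long; x along its shaft, origin on its underside
- phone: black phone lying flat, 145 x 72 x 9 mm; origin at the centre of its underside
- meter: orange multimeter lying flat, 150 x 75 x 42 mm; origin at the centre of its underside
- tray: blue open parts tray, 120 x 75 x 35 mm; origin at the centre of its underside
- mug: white mug, 80 mm across, 90 mm high; origin at the centre of its underside
Not all that is in view belongs to the job. What is shaped like the board but pink or purple is not meant.

How it is judged:
By the outcome, as a careful person would: the job done as asked, in the order asked, and still so for the second after the job is handed in, with the robot touching nothing.
It also fails if it takes over 48 s, if anything falls off the work surface, if the arm or the gripper's body presses on something with over 40 N, if the wrist force passes 120 N, or if a joint passes its speed limit or range.

## Working session

There is one attempt and no reset: what is moved stays moved. The work goes in short steps, Python scripts to look and compute and a tool call to move; the robot and the scene stay as the last step left them, time stands still between calls to the robot, and variables do not carry over. Pictures are saved under pics/ and viewed, at most 10 in all, crops included, and the job is handed in when it is done.

Besides the shell and the picture viewer there is one more tool, called after "Emit:" in YAML: its name, and indented under it one key for each argument. servo_tool: Moves the arm, as the interface text tells. Its arguments: {"type":"object","properties":{"deltas":{"type":"array","items":{"type":"array"}},"claw":{"type":"number"}},"required":["deltas"]}

```bash
mkdir -p pics; python3 - <<'E'
from bench import env
import cv2
for n in("top","side"):
    im=env.capture(n); cv2.imwrite(f"pics/{n}0.png",cv2.cvtColor(im,cv2.COLOR_RGB2BGR))
    p=env.camera_params(n); print(n,{k:(v if k!="extrinsics" else v.round(3).tolist() if hasattr(v,'round') else v) for k,v in p.items()})
s=env.state();print(s['time'],s['eef_pos'],s['tcp_rot'],s['opening'])
E
```

```text
top {'fx': 399.9418418545893, 'fy': 399.9418418545893, 'cx': 318.82507440748327, 'cy': 197.6906836988836, 'extrinsics': [[0.022, -1.0, 0.004, -0.071], [0.972, 0.023, 0.233, -0.518], [-0.233, -0.001, 0.973, -1.019], [0.0, 0.0, 0.0, 1.0]]}
side {'fx': 444.93309818800446, 'fy': 444.93309818800446, 'cx': 313.55611430140135, 'cy': 202.19163772681284, 'extrinsics': [[0.835, -0.551, 0.014, -0.45], [0.352, 0.553, 0.756, -0.22], [-0.424, -0.626, 0.655, -0.984], [0.0, 0.0, 0.0, 1.0]]}
0.1 [0.20368052 0.45631127 0.2308848 ] [[-9.13167653e-01  4.07583962e-01 -3.88337715e-04]
 [ 4.07584147e-01  9.13167219e-01 -8.90743552e-04]
 [-8.43551545e-06 -9.71678496e-04 -9.99999528e-01]] 0.08551775145632788
```

View pics/top0.png

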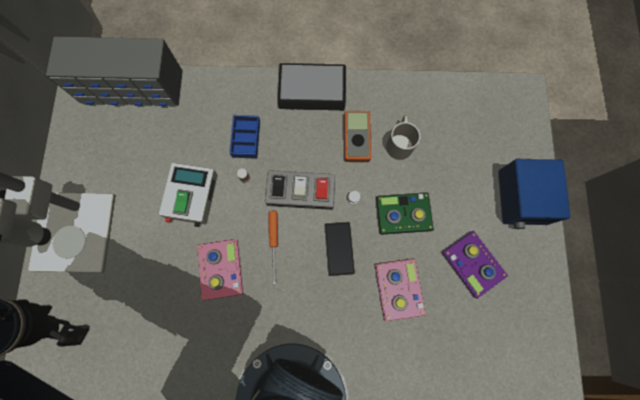

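View pics/side0.png

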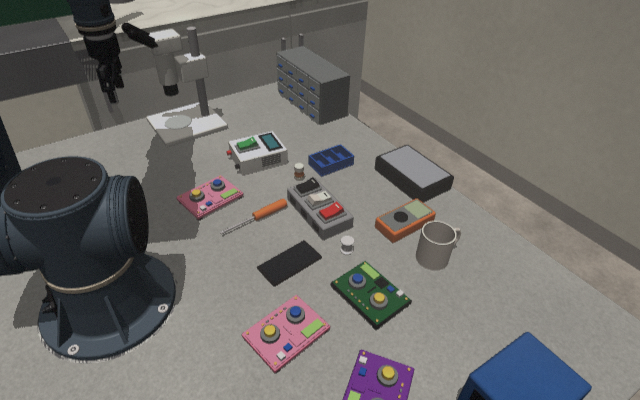

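The top view shows the white supply with its green rocker at (182,202). The outlet block has black (279,186), white (300,187) and red (321,188) rockers. The green board has its blue button at (394,216) and yellow at (419,214).

Things that could be mistaken for the blue button:
- blue on the left pink board (213,257)
- blue on the right pink board (395,277)
- blue on the purple board (487,272)

I choose (394,216), on the green board. I choose red at (321,188), not white or black.

```bash
cat > h.py <<'E'
import numpy as np, cv2
from bench import env
def ray(n,uv):
    p=env.camera_params(n);E=np.array(p['extrinsics']);R,t=E[:3,:3],E[:3,3]
    d=R.T@np.array([(uv[0]-p['cx'])/p['fx'],-(uv[1]-p['cy'])/p['fy'],-1.]);return -R.T@t,d
def at(n,uv,z):
    c,d=ray(n,uv);return c+d*(z-c[2])/d[2]
def tri(a,b):
    A=[];r=[]
    for n,uv in(("top",a),("side",b)):
        c,d=ray(n,uv);d/=np.linalg.norm(d);P=np.eye(3)-np.outer(d,d);A.append(P);r.append(P@c)
    return np.linalg.solve(sum(A),sum(r))
def proj(n,X):
    p=env.camera_params(n);E=np.array(p['extrinsics']);c=E[:3,:3]@X+E[:3,3]
    return np.array([p['fx']*c[0]/-c[2]+p['cx'],p['fy']*c[1]/c[2]+p['cy']])
def blob(im,box,col):
    x0,y0,x1,y1=box;hsv=cv2.cvtColor(im[y0:y1,x0:x1],cv2.COLOR_RGB2HSV);h,s,v=[hsv[...,i].astype(int) for i in range(3)]
    m={'red':((h<8)|(h>172))&(s>150)&(v>80),'green':(abs(h-65)<15)&(s>130)&(v>70),'blue':(abs(h-110)<15)&(s>110)&(v>70),'yellow':(abs(h-25)<8)&(s>120)&(v>100)}[col].astype(np.uint8)
    n,l,st,c=cv2.connectedComponentsWithStats(m);k=1+np.argmax(st[1:,4]);ys,xs=np.nonzero(l==k)
    return c[k]+[x0,y0],st[k],cv2.minAreaRect(np.c_[xs+x0,ys+y0].astype(np.float32))
E
python3 - <<'E'
from h import *
T=cv2.imread("pics/top0.png")[...,::-1].copy();S=cv2.imread("pics/side0.png")[...,::-1].copy()
B={'red':((308,172,335,205),(315,198,348,222),.060),'green':((168,185,196,218),(232,135,262,155),.073),'blue':((384,206,404,226),(348,270,370,290),.038),'yellow':((410,204,430,224),(368,288,390,308),.038)}
for c,(bt,bs,z) in B.items():
    a=blob(T,bt,c);b=blob(S,bs,c);print(c,a[0].round(1),a[1][2:],b[0].round(1),b[1][2:],'rect',a[2],'plane',at('top',a[0],z).round(4),'side',at('side',b[0],z).round(4),'tri',tri(a[0],b[0]).round(4))
a=cv2.resize(T[150:240,155:445],None,fx=2.7,fy=2.7,interpolation=cv2.INTER_CUBIC);b=cv2.resize(S[125:325,220:420],None,fx=1.7,fy=1.7,interpolation=cv2.INTER_CUBIC)
out=np.zeros((a.shape[0]+b.shape[0],a.shape[1],3),np.uint8);out[:a.shape[0]]=a;out[a.shape[0]:,:b.shape[1]]=b
cv2.imwrite("pics/crop1.png",out[...,::-1])
E
```

```text
red [321.3 188.9] [ 11  19 175] [330.5 210.1] [ 23  16 160] rect ((321.0, 188.0), (18.0, 10.0), 90.0) plane [ 0.5441 -0.0649  0.06  ] side [ 0.5455 -0.0667  0.06  ] tri [ 0.5453 -0.0653  0.0587]Traceback (most recent call last):
  File "<stdin>", line 5, in <module>
  File "h.py", line 19, in blob
    n,l,st,c=cv2.connectedComponentsWithStats(m);k=1+np.argmax(st[1:,4]);ys,xs=np.nonzero(l==k)
                                                     ~~~~~~~~~^^^^^^^^^^
    return _wrapfunc(a, 'argmax', axis=axis, out=out, **kwds)
    return bound(*args, **kwds)
ValueError: attempt to get argmax of an empty sequence
```

```bash
sed -i "s/(abs(h-65)<15)&(s>130)&(v>70)/(abs(h-65)<15)\&(s>100)\&(v>70)/" h.py
python3 - <<'E'
from h import *
T=cv2.imread("pics/top0.png")[...,::-1].copy();S=cv2.imread("pics/side0.png")[...,::-1].copy()
print(cv2.cvtColor(T[202:203,180:185],cv2.COLOR_RGB2HSV),cv2.cvtColor(S[145:146,246:249],cv2.COLOR_RGB2HSV))
B={'red':((308,172,335,205),(315,198,348,222),.060),'green':((168,185,196,218),(232,135,262,155),.073),'blue':((384,206,404,226),(348,270,370,290),.038),'yellow':((410,204,430,224),(368,288,390,308),.038)}
for c,(bt,bs,z) in B.items():
  try:
    a=blob(T,bt,c);b=blob(S,bs,c);print(c,a[0].round(1),a[1][2:],b[0].round(1),b[1][2:],'rect',a[2],'plane',at('top',a[0],z).round(4),'side',at('side',b[0],z).round(4),'tri',tri(a[0],b[0]).round(4))
  except Exception as e: print(c,e)
a=cv2.resize(T[150:240,155:445],None,fx=2.7,fy=2.7,interpolation=cv2.INTER_CUBIC);b=cv2.resize(S[125:325,220:420],None,fx=1.7,fy=1.7,interpolation=cv2.INTER_CUBIC)
out=np.zeros((a.shape[0]+b.shape[0],a.shape[1],3),np.uint8);out[:a.shape[0]]=a;out[a.shape[0]:,:b.shape[1]]=b
cv2.imwrite("pics/crop1.png",out[...,::-1])
E
```

```text
[[[ 64 137 136]
  [ 64 137 134]
  [ 64 140 135]
  [ 64 138 135]
  [ 64 138 135]]] [[[ 64 124 130]
  [ 65 119 126]
  [ 64 119 122]]]
red [321.3 188.9] [ 11  19 175] [330.5 210.1] [ 23  16 160] rect ((321.0, 188.0), (18.0, 10.0), 90.0) plane [ 0.5441 -0.0649  0.06  ] side [ 0.5455 -0.0667  0.06  ] tri [ 0.5453 -0.0653  0.0587]
green [181.  201.7] [ 14  21 208] [245.8 142.8] [19 11 87] rect ((181.14430236816406, 201.3489990234375), (11.411903381347656, 20.10116958618164), 10.007980346679688) plane [0.4967 0.3075 0.073 ] side [0.4955 0.307  0.073 ] tri [0.4964 0.3079 0.0722]
blue [394.  215.5] [ 9  8 52] [357.3 277.5] [10 10 70] rect ((394.00006103515625, 215.5), (7.155416965484619, 7.602630138397217), 63.43495178222656) plane [ 0.4795 -0.2652  0.038 ] side [ 0.4809 -0.2644  0.038 ] tri [ 0.4796 -0.2651  0.0394]
yellow [418.6 213.7] [ 8  8 53] [378.8 297.2] [11 10 80] rect ((418.5, 213.5), (7.0, 7.0), 90.0) plane [ 0.4861 -0.3328  0.038 ] side [ 0.4868 -0.3326  0.038 ] tri [ 0.4863 -0.3328  0.0384]
```

View pics/crop1.png

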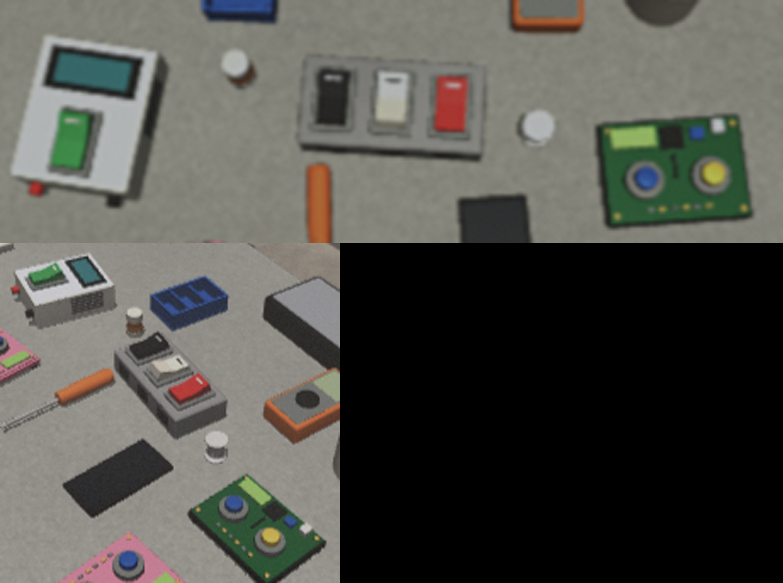

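The crop confirms the choice. Red is the rightmost rocker on the block, with its bar on the far half. The green rocker is on the white supply, and blue is the left button of the green board. Triangulated heights are 59, 72 and 38 mm, and blue to yellow is 68 mm, all as given. Next I shut the fingers and set off at height.

Emit:
servo_tool:
  deltas:
    - [[18,-26,0],0.02]
    - [[18,-26,0],0.02]
    - [[18,-26,0],0.02]
    - [[18,-26,0],0.02]
    - [[18,-26,0],0.02]
    - [[18,-26,0],0.02]
  claw: 1

```text
time: 0.7
eef_pos: [0.3122, 0.2994, 0.2311]
tcp_rot: [[-0.956, 0.294, -0.0], [0.294, 0.956, -0.0], [0.0, -0.0, -1.0]]
wrist_force: [-0.9, 0.8, -0.6]
opening: 0.0002
gripper_force: 0.0
```

```bash
python3 - <<'E'
from h import *
print(env.state()['joint_pos'].round(3) if hasattr(env.state()['joint_pos'],'round') else env.state()['joint_pos'], ray('top',(320,200))[0].round(3), ray('side',(320,200))[0].round(3))
f=lambda x,y,z:at('top',(155+x/2.7,150+y/2.7),z)
for nm,a,b,z in(('block',(305,57),(485,65),.042),('blocknear',(302,150),(481,155),.042),('supply',(45,38),(163,55),.055),('supnear',(14,177),(132,193),.055)):
    p,q=f(*a,z),f(*b,z);d=p-q;print(nm,p.round(4),q.round(4),np.linalg.norm(d).round(4),'xaxis angle',np.arctan2(-d[0],d[1]).round(3))
E
```

```text
[ 0.764  0.075 -0.197  1.299 -0.     1.063] [ 0.268 -0.06   1.112] [ 0.036 -0.741  0.817]
block [0.5967 0.0851 0.042 ] [ 0.5925 -0.1012  0.042 ] 0.1863 xaxis angle -0.023
blocknear [0.4983 0.083  0.042 ] [ 0.4973 -0.0984  0.042 ] 0.1814 xaxis angle -0.005
supply [0.6068 0.3507 0.055 ] [0.5914 0.2284 0.055 ] 0.1233 xaxis angle -0.125
supnear [0.4614 0.3658 0.055 ] [0.448  0.2473 0.055 ] 0.1193 xaxis angle -0.112
```

Emit:
servo_tool:
  deltas:
    - [[25,-36,0],0.03]
    - [[25,-36,0],0.03]
    - [[25,-36,0],0.03]
    - [[25,-36,0],0.03]
    - [[25,-36,0],0.03]
    - [[25,-36,0],0.03]
    - [[25,-36,-20],0.03]
    - [[25,-36,-30],0.03]
    - [[25,-36,-30],0.03]
    - [[27,-42,-30],0.01]

```text
time: 1.7
eef_pos: [0.5574, -0.0568, 0.1275]
tcp_rot: [[-1.0, 0.019, -0.001], [0.019, 1.0, 0.0], [0.001, 0.0, -1.0]]
wrist_force: [0.5, 1.0, 0.7]
opening: -0.0002
gripper_force: 0.0
```

Emit:
servo_tool:
  deltas:
    - [[0,0,-20],0]
    - [[0,0,-10],0]
    - [[0,0,0],0]

```text
time: 2.0
eef_pos: [0.5559, -0.0548, 0.0979]
tcp_rot: [[-1.0, 0.02, -0.003], [0.02, 1.0, 0.0], [0.003, 0.0, -1.0]]
wrist_force: [-0.7, 0.6, 0.8]
opening: 0.0001
gripper_force: 0.0
```

```bash
python3 - <<'E'
from h import *
X=np.array(env.state()['eef_pos']);print(X,proj('top',X),proj('side',X))
S=env.capture('side');T=env.capture('top')
a=cv2.resize(S[160:250,280:380],None,fx=4,fy=4,interpolation=cv2.INTER_CUBIC);b=cv2.resize(T[150:240,270:370],None,fx=4,fy=4,interpolation=cv2.INTER_CUBIC)
cv2.imwrite('pics/r1.png',np.hstack([a,b])[...,::-1])
E
```

```text
[ 0.55587788 -0.05484823  0.09790691] [317.73308315 180.85093586] [331.82214274 194.79919935]
```

View pics/r1.png

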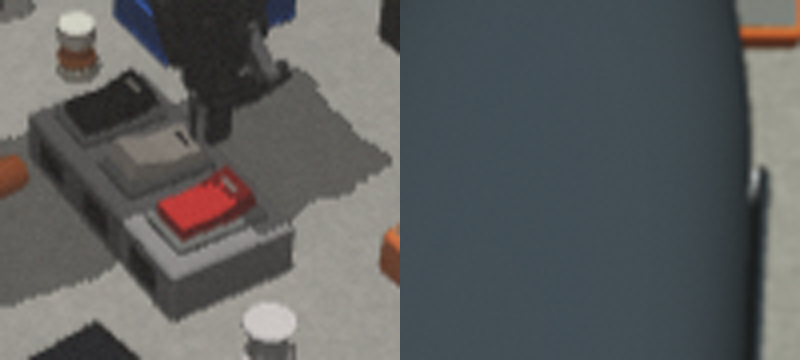

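The side view shows the tip at (334,195), where the kinematics predict (332,195). It stands between white and red, so I shift 8 mm in +x and 12 mm in −y and then go down.

Emit:
servo_tool:
  deltas:
    - [[8,-12,0],0]
    - [[0,0,0],0]
    - [[0,0,-15],0]
    - [[0,0,-8],0]
    - [[0,0,0],0]

```text
time: 2.6
eef_pos: [0.5644, -0.0672, 0.0754]
tcp_rot: [[-1.0, 0.02, -0.001], [0.02, 1.0, 0.0], [0.001, 0.0, -1.0]]
wrist_force: [-0.2, -0.3, 0.1]
opening: -0.0003
gripper_force: 0.0
```

Emit:
servo_tool:
  deltas:
    - [[0,0,-3],0]
    - [[0,0,-3],0]
    - [[0,0,-3],0]
    - [[0,0,-3],0]
    - [[0,0,-3],0]
    - [[0,0,0],0]
    - [[0,0,0],0]

```text
time: 3.3
eef_pos: [0.5647, -0.0672, 0.0609]
tcp_rot: [[-1.0, 0.02, -0.001], [0.02, 1.0, 0.0], [0.001, -0.0, -1.0]]
wrist_force: [0.8, -0.6, 0.4]
opening: -0.0
gripper_force: 0.2
```

Emit:
servo_tool:
  deltas:
    - [[0,0,-1.5],0]
    - [[0,0,-1.5],0]
    - [[0,0,-0.5],0]
    - [[0,0,0],0]
    - [[0,0,0],0]

```text
time: 3.8
eef_pos: [0.5655, -0.0673, 0.058]
tcp_rot: [[-1.0, 0.02, 0.001], [0.02, 1.0, -0.0], [-0.001, -0.0, -1.0]]
wrist_force: [2.0, 0.6, 6.9]
opening: -0.0001
gripper_force: 3.7
```

Emit:
servo_tool:
  deltas:
    - [[0,0,-1],0]
    - [[0,0,-1],0]
    - [[0,0,0],0]
    - [[0,0,0],0]

```text
time: 4.2
eef_pos: [0.5657, -0.0673, 0.0577]
tcp_rot: [[-1.0, 0.02, 0.002], [0.02, 1.0, -0.0], [-0.002, -0.0, -1.0]]
wrist_force: [-9.5, 2.2, 36.6]
opening: 0.0003
gripper_force: 18.1
```

Contact stays at 58 mm under 37 N, so red is at its stop. I lift and cross to the supply.

Emit:
servo_tool:
  deltas:
    - [[0,0,10],0]
    - [[0,0,30],0]
    - [[0,10,25],0]
    - [[-5,35,0],-0.01]
    - [[-5,35,0],-0.02]
    - [[-5,40,0],-0.02]
    - [[-5,40,0],-0.02]
    - [[-5,40,0],-0.02]
    - [[-5,40,0],-0.01]
    - [[-5,40,0],0]

```text
time: 5.2
eef_pos: [0.5292, 0.2142, 0.1204]
tcp_rot: [[-0.993, 0.12, -0.001], [0.12, 0.993, -0.0], [0.001, -0.0, -1.0]]
wrist_force: [0.4, -0.3, -0.1]
opening: -0.0
gripper_force: 0.0
```

Emit:
servo_tool:
  deltas:
    - [[-5,40,0],0]
    - [[-5,30,0],0]
    - [[-5,15,0],0]
    - [[0,0,0],0]

```text
time: 5.6
eef_pos: [0.5141, 0.299, 0.1201]
tcp_rot: [[-0.993, 0.117, -0.001], [0.117, 0.993, -0.0], [0.001, -0.001, -1.0]]
wrist_force: [-0.7, -0.6, 0.1]
opening: -0.0003
gripper_force: 0.0
```

```bash
python3 - <<'E'
from h import *
X=np.array(env.state()['eef_pos']);print(X,proj('top',X),proj('side',X))
S=env.capture('side');T=env.capture('top')
a=cv2.resize(S[90:240,210:360],None,fx=2.6,fy=2.6,interpolation=cv2.INTER_CUBIC);b=cv2.resize(T[120:270,210:360],None,fx=2.6,fy=2.6,interpolation=cv2.INTER_CUBIC)
cv2.imwrite('pics/g1.png',np.hstack([a,b])[...,::-1])
E
```

```text
[0.51407417 0.2989858  0.12011693] [178.94207409 191.08445443] [251.30280238 128.76202041]
```

View pics/g1.png

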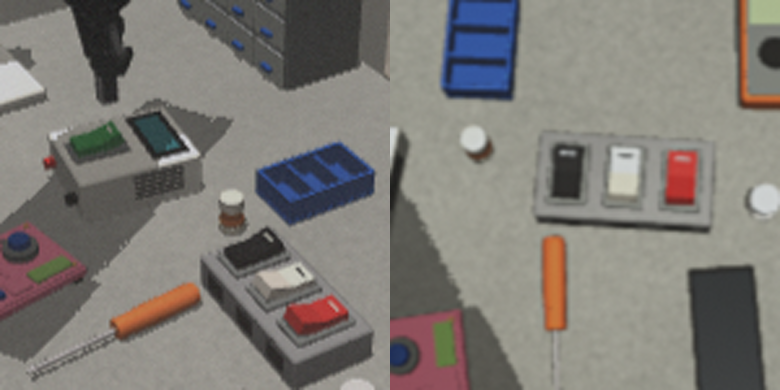

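Red now looks like white, with its near half raised, and the far half level, so it is on; black is still off. The finger is above the green rocker, tip at about (251,128) in the side view. I correct by (+2,+7) mm and press.

Emit:
servo_tool:
  deltas:
    - [[2,7,0],0]
    - [[0,0,-20],0]
    - [[0,0,-12],0]
    - [[0,0,0],0]
    - [[0,0,-3],0]
    - [[0,0,-3],0]
    - [[0,0,-3],0]
    - [[0,0,-3],0]
    - [[0,0,-2],0]
    - [[0,0,0],0]

```text
time: 6.7
eef_pos: [0.5172, 0.3048, 0.0747]
tcp_rot: [[-0.993, 0.12, 0.0], [0.12, 0.993, 0.0], [-0.0, 0.0, -1.0]]
wrist_force: [1.1, 0.1, 2.4]
opening: -0.0003
gripper_force: 1.0
```

Emit:
servo_tool:
  deltas:
    - [[0,0,-1.5],0]
    - [[0,0,-1],0]
    - [[0,0,0],0]
    - [[0,0,0],0]

```text
time: 7.1
eef_pos: [0.5169, 0.3048, 0.072]
tcp_rot: [[-0.993, 0.119, -0.0], [0.119, 0.993, -0.0], [0.0, -0.0, -1.0]]
wrist_force: [1.9, -0.1, 2.6]
opening: 0.0001
gripper_force: 1.2
```

Emit:
servo_tool:
  deltas:
    - [[0,0,-1],0]
    - [[0,0,-1],0]
    - [[0,0,-1],0]
    - [[0,0,0],0]
    - [[0,0,0],0]

```text
time: 7.6
eef_pos: [0.5173, 0.3049, 0.0708]
tcp_rot: [[-0.993, 0.12, 0.001], [0.12, 0.993, 0.001], [-0.001, 0.001, -1.0]]
wrist_force: [-6.2, -4.4, 28.5]
opening: -0.0001
gripper_force: 14.3
```

Green's stop is reached at 71 mm with 28 N. I lift and cross to the blue button.

Emit:
servo_tool:
  deltas:
    - [[0,0,10],0]
    - [[0,0,30],0]
    - [[0,-10,20],0]
    - [[-3,-30,0],0.02]
    - [[-3,-40,0],0.02]
    - [[-3,-40,0],0.02]
    - [[-3,-40,0],0.02]
    - [[-3,-40,0],0.02]
    - [[-3,-40,0],0.02]
    - [[-3,-40,0],0.02]

```text
time: 8.6
eef_pos: [0.4951, 0.0233, 0.1289]
tcp_rot: [[-1.0, -0.021, -0.001], [-0.021, 1.0, 0.0], [0.001, 0.0, -1.0]]
wrist_force: [1.2, 0.3, 0.1]
opening: 0.0001
gripper_force: 0.0
```

Emit:
servo_tool:
  deltas:
    - [[-3,-40,0],0.02]
    - [[-3,-40,0],0.02]
    - [[-3,-40,0],0.02]
    - [[-3,-40,0],0.02]
    - [[-3,-40,0],0]
    - [[-2,-40,0],0]
    - [[-2,-30,0],0]
    - [[0,-15,0],0]
    - [[0,0,0],0]
    - [[0,0,0],0]

```text
time: 9.6
eef_pos: [0.4769, -0.2594, 0.1288]
tcp_rot: [[-0.995, -0.1, -0.001], [-0.1, 0.995, 0.001], [0.0, 0.001, -1.0]]
wrist_force: [0.2, -0.2, 0.0]
opening: 0.0001
gripper_force: 0.0
```

```bash
python3 - <<'E'
from h import *
X=np.array(env.state()['eef_pos']);print(X,proj('top',X),proj('side',X))
S=env.capture('side');T=env.capture('top')
for c,b in(('blue',(343,265,370,292)),('yellow',(368,288,390,308))): 
    m=blob(S,b,c);print(c,m[0],m[1],at('side',m[0],.038))
g=cv2.resize(S[100:240,215:365],None,fx=2.6,fy=2.6,interpolation=cv2.INTER_CUBIC);a=cv2.resize(S[190:330,300:450],None,fx=2.6,fy=2.6,interpolation=cv2.INTER_CUBIC)
cv2.imwrite('pics/b1.png',np.hstack([g,a])[...,::-1])
E
```

```text
[ 0.47692748 -0.25943455  0.12881912] [398.48743835 209.59428291] [357.6965728  248.99434631]
blue [357.21518987 277.56962025] [10  8 10 10 79] [ 0.48068292 -0.26456672  0.038     ]
yellow [378.67816092 297.47126437] [ 6  5 11 10 87] [ 0.48607106 -0.3330119   0.038     ]
```

View pics/b1.png

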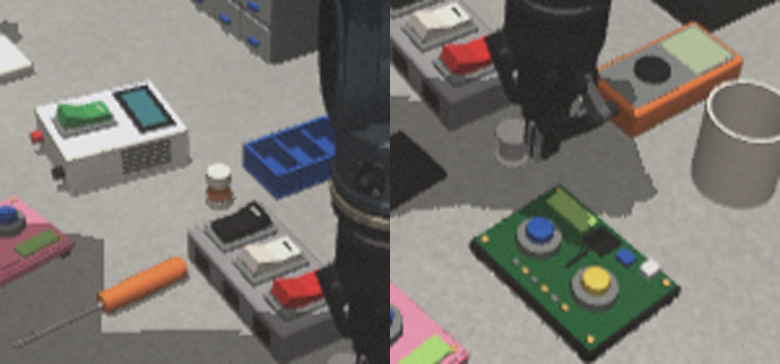

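Green is now on, with its near half raised, and red and white are unchanged. The blue button is at side pixel (357,278), so the board has not moved. I correct by (+3,−5.5) mm and press.

Emit:
servo_tool:
  deltas:
    - [[3,-5.5,0],0]
    - [[0,0,-35],0]
    - [[0,0,-30],0]
    - [[0,0,-16],0]
    - [[0,0,-5],0]
    - [[0,0,0],0]
    - [[0,0,0],0]

```text
time: 10.4
eef_pos: [0.4807, -0.266, 0.0441]
tcp_rot: [[-0.995, -0.1, 0.001], [-0.1, 0.995, -0.001], [-0.001, -0.001, -1.0]]
wrist_force: [0.1, -0.1, -0.0]
opening: -0.0004
gripper_force: 0.0
```

Emit:
servo_tool:
  deltas:
    - [[0,0,-2],0]
    - [[0,0,-2],0]
    - [[0,0,-2],0]
    - [[0,0,-2],0]
    - [[0,0,-1],0]
    - [[0,0,0],0]
    - [[0,0,0],0]

```text
time: 11.1
eef_pos: [0.481, -0.2662, 0.0356]
tcp_rot: [[-0.995, -0.1, 0.002], [-0.1, 0.995, -0.001], [-0.002, -0.001, -1.0]]
wrist_force: [-3.3, 1.1, 25.5]
opening: 0.0001
gripper_force: 12.8
```

25 N at 35.6 mm is more than the button spring should give, so I look before pressing on.

```bash
python3 - <<'E'
from h import *
s=env.state();print(s['eef_pos'],s['wrist_force'],s['moment'])
S=env.capture('side');T=env.capture('top')
X=np.array(s['eef_pos']);print(proj('side',X),proj('top',X))
m=blob(S,(368,288,390,308),'yellow');print(m[0],at('side',m[0],.038))
a=cv2.resize(S[225:325,310:420],None,fx=4,fy=4,interpolation=cv2.INTER_CUBIC);b=cv2.resize(T[160:260,355:440],None,fx=4,fy=4,interpolation=cv2.INTER_CUBIC)
cv2.imwrite('pics/b2.png',np.hstack([a,b])[...,::-1])
E
```

```text
[ 0.48097288 -0.26623362  0.03564763] [-3.30760382  1.07336553 25.54704001] [0.53641955 0.58187666 0.0329321 ]
[357.69006483 278.68045908] [394.21295835 215.13033012]
[378.70786517 297.31460674] [ 0.4863906  -0.33272694  0.038     ]
```

View pics/b2.png

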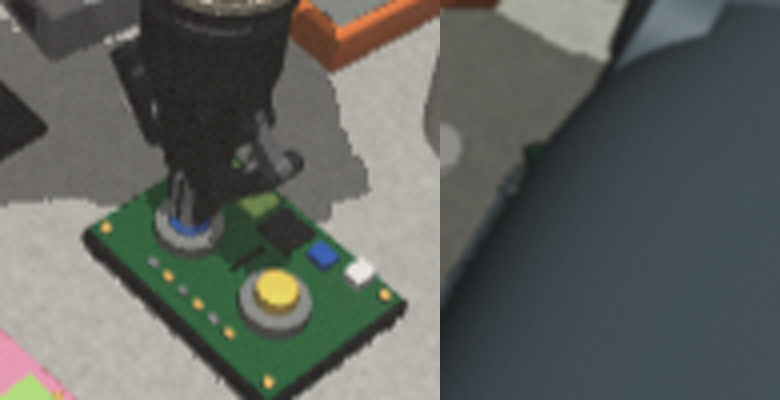

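Emit:
servo_tool:
  deltas:
    - [[0,0,3],0]
    - [[0,0,0],0]
    - [[0,0,0],0]

```text
time: 11.5
eef_pos: [0.4804, -0.266, 0.0373]
tcp_rot: [[-0.995, -0.1, 0.001], [-0.1, 0.995, -0.0], [-0.001, -0.001, -1.0]]
wrist_force: [2.9, -0.2, 3.6]
opening: 0.0001
gripper_force: 2.0
```

```bash
python3 - <<'E'
from h import *
s=env.state();print(s['time'],s['eef_pos'],s['wrist_force'],s['moment'])
E
```

```text
11.5 [ 0.48040187 -0.26595784  0.03730939] [ 2.89964353 -0.24741156  3.55038832] [-0.27716393 -0.5743228  -0.00924879]
```

Emit:
servo_tool:
  deltas:
    - [[0,0,6],0]
    - [[0,0,0],0]
    - [[0,0,0],0]

```text
time: 11.8
eef_pos: [0.4796, -0.2656, 0.0429]
tcp_rot: [[-0.995, -0.1, -0.001], [-0.1, 0.995, 0.0], [0.001, 0.0, -1.0]]
wrist_force: [-0.3, 0.0, -0.5]
opening: -0.0001
gripper_force: 0.0
```

```bash
python3 - <<'E'
from h import *
s=env.state();print(s['time'],s['eef_pos'],s['wrist_force'],s['moment'])
S=env.capture('side')
for c,b in(('blue',(343,265,370,292)),('yellow',(368,288,390,308))): 
    m=blob(S,b,c);print(c,m[0],m[1],at('side',m[0],.038))
E
```

```text
11.8 [ 0.47958682 -0.26557821  0.04285384] [-0.31590965  0.01943079 -0.47893272] [-0.04626499  0.0203827   0.01477367]
blue [357.26666667 280.16666667] [10 13 10  5 30] [ 0.47624626 -0.27050423  0.038     ]
yellow [378.69662921 297.24719101] [ 6  4 11 11 89] [ 0.48648461 -0.33257618  0.038     ]
```

Emit:
servo_tool:
  deltas:
    - [[0,0,-2],0]
    - [[0,0,0],0]
    - [[0,0,0],0]

```text
time: 12.15
eef_pos: [0.4798, -0.2657, 0.0409]
tcp_rot: [[-0.995, -0.1, -0.0], [-0.1, 0.995, 0.0], [0.0, 0.0, -1.0]]
wrist_force: [-0.8, 1.2, 1.2]
opening: 0.0001
gripper_force: 1.0
```

Emit:
servo_tool:
  deltas:
    - [[0,0,-1.5],0]
    - [[0,0,0],0]
    - [[0,0,0],0]

```text
time: 12.45
eef_pos: [0.48, -0.2657, 0.0395]
tcp_rot: [[-0.995, -0.1, -0.0], [-0.1, 0.995, 0.0], [0.0, 0.0, -1.0]]
wrist_force: [-1.6, 0.7, 3.7]
opening: 0.0
gripper_force: 1.4
```

Emit:
servo_tool:
  deltas:
    - [[0,0,-1.5],0]
    - [[0,0,0],0]
    - [[0,0,0],0]

```text
time: 12.75
eef_pos: [0.48, -0.2658, 0.0381]
tcp_rot: [[-0.995, -0.1, 0.0], [-0.1, 0.995, -0.0], [-0.0, -0.0, -1.0]]
wrist_force: [-1.5, -0.1, 3.1]
opening: -0.0001
gripper_force: 1.8
```

Emit:
servo_tool:
  deltas:
    - [[0,0,-1.5],0]
    - [[0,0,0],0]
    - [[0,0,0],0]

```text
time: 13.05
eef_pos: [0.48, -0.2658, 0.0366]
tcp_rot: [[-0.995, -0.1, -0.0], [-0.1, 0.995, 0.0], [0.0, 0.0, -1.0]]
wrist_force: [-1.6, 1.0, 4.8]
opening: -0.0001
gripper_force: 2.2
```

Emit:
servo_tool:
  deltas:
    - [[0,0,-1],0]
    - [[0,0,0],0]
    - [[0,0,0],0]

```text
time: 13.35
eef_pos: [0.4801, -0.2658, 0.0359]
tcp_rot: [[-0.995, -0.1, 0.0], [-0.1, 0.995, -0.0], [-0.0, -0.0, -1.0]]
wrist_force: [-3.9, 1.8, 11.1]
opening: 0.0
gripper_force: 5.5
```

The pad force rises at about 0.55 N/mm, which matches the given spring. Contact begins at about 41.9 mm and a hard stop comes at 35.9 mm, so the button is at its full 6 mm travel. I release and clear.

Emit:
servo_tool:
  deltas:
    - [[0,0,-0.5],0]
    - [[0,0,0],0]
    - [[0,0,5],0]
    - [[0,0,15],0]
    - [[0,0,30],0]
    - [[0,0,40],0]
    - [[0,20,40],0]
    - [[-10,30,20],0]
    - [[-10,30,0],0]
    - [[0,0,0],0]

```text
time: 14.35
eef_pos: [0.4595, -0.1834, 0.1858]
tcp_rot: [[-0.995, -0.102, 0.001], [-0.102, 0.995, 0.0], [-0.001, 0.0, -1.0]]
wrist_force: [1.5, -0.1, -0.9]
opening: 0.0
gripper_force: 0.0
```

```bash
python3 - <<'E'
from h import *
s=env.state();print(s['time'],s['eef_pos'],s['wrist_force'])
S=env.capture('side')
for c,b in(('blue',(343,265,370,292)),('yellow',(368,288,390,308))): 
    m=blob(S,b,c);print(c,m[0],m[1],at('side',m[0],.038))
cv2.imwrite('pics/end.png',cv2.resize(S[110:330,200:460],None,fx=2.7,fy=2.7,interpolation=cv2.INTER_CUBIC)[...,::-1])
E
```

```text
14.35 [ 0.45952412 -0.18338668  0.18584678] [ 1.538795   -0.11654259 -0.90837063]
blue [357.38961039 277.55844156] [10  8 10 10 77] [ 0.48103211 -0.26475313  0.038     ]
yellow [378.78823529 297.48235294] [ 6  5 11 10 85] [ 0.4862518  -0.33316307  0.038     ]
```

View pics/end.png

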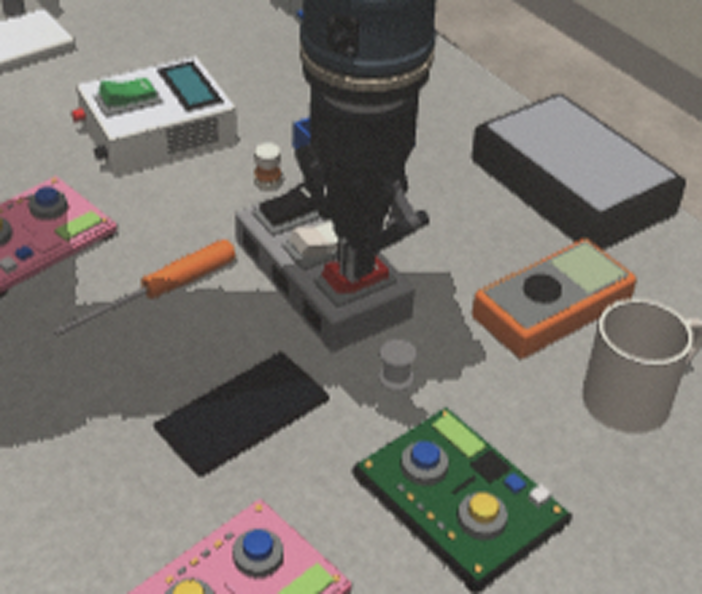

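The blue button is back up at (357,278), and the board and everything else in view stand where they were. Green is on and the robot touches nothing.

```bash
python3 -c "
from bench import env
print(env.job_done())"
```

```text
the job is handed in; nothing more can be done
None
```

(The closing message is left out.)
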